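Find the heavy side of a loaded bottle rotator by feel and hold it down

TASK

The bottles of wet sand samples on the rotator's tilted wheel are filled unequally and the wheel has to be balanced. With its drive off, turn the wheel by hand to feel which side of it is heavy, then bring that heavy side straight to the bottom. Finish still gripping the black knob at the centre of the wheel, holding the wheel still so that counterweights can be clipped on at the top, and leave the spare bottle, the dish and the beaker beside it alone.

Things in the scene. Friction and masses are not known exactly. Their poses are not given: they have to be found in the camera images.
- rotator: Bench rotator, fixed: white box base 220 x 170 x 62 mm, yoke and tilted gear head. Origin on the bench straight below the centre of the wheel's front face; x horizontal towards the machine's back, z up. The wheel faces -x (the robot, give or take the yaw) and up: out of its front the axle points along (-0.5, 0, 0.866), 30 degrees from vertical. The wheel's lowest point is on the -x side, down the slope.
- hub (a point): Centre of the wheel's front face, on the axle, 180 mm above the bench. The wheel is an aluminium disc, 320 mm across, 10 mm thick, with eight opaque white 75 ml bottles with grey caps clipped flat on it like spokes, 72 to 153 mm from the centre, 42 mm high off the disc. The bottles look alike and do not show their filling. z axis: along the axle, out of the front.
- wheel (a joint): Angle of the wheel, rad, no stops; grows anticlockwise seen from in front. Its zero says nothing of the heavy side. The idle drive's drag (about 0.20 N m, alike both ways) slightly exceeds the pull of the heavy side (at most 0.14 to 0.17 N m, when level with the axle), so the wheel stays where left. Turned slowly it takes from 0.03 N m (heavy side sinking) to 0.37 N m (rising).
- knob (a point): Centre of the black bar knob on the wheel's axle, which turns with the wheel. The bar is 56 mm long (x axis), 22 mm thick (y axis: grasp across this) and 38 mm tall along the axle (z axis, pointing out of the front, 30 degrees from vertical). This point is 55 mm out from the wheel's front face; the bar spans 36 to 74 mm.
- spare_mid (a point): Centre of a loose spare bottle, white with grey cap, 38 mm diameter, 81 mm tall, standing on the bench; not to be disturbed.
- dish_mid (a point): Centre of a loose, clear lidded dish, 92 mm diameter, 16 mm tall, lying on the bench; not to be disturbed.
- beaker_mid (a point): Half-way up a loose glass beaker, 70 mm diameter, 90 mm tall, standing on the bench; not to be disturbed.

How it is judged:
By the outcome, as a careful person would: the job done as asked, in the order asked, and still so for the second after the job is handed in, while the arm keeps its last pose, push and grip.
It also fails if it takes over 72 s, if anything falls off the work surface, if the arm or the gripper's body presses on something with over 40 N, if the wrist force passes 120 N, or if a joint passes its speed limit or range.

ROBOT

A 7-joint arm with a two-finger parallel gripper is mounted at the origin on the work surface. World frame = base frame: x ahead of the robot, y to its left, z up, the work surface at z = 0. Lengths are in m, angles in rad, forces in N, time in s.
With the tool pointing down it reaches from about 0.375 to 0.925 m from the base axis. Payload 3.1 kg.
Tool frame: the origin (TCP) lies between the finger pads; the fingertips stand 22 mm ahead of it and the grasp point (between the pads) lies 3 mm ahead of it; z points along the fingers, y is the direction in which the jaws open and shut (so a half turn about z gives the same grasp; the last joint's range is limited). The gripper opens to 85 mm and grips with 20 to 120 N. Pads are 22 mm wide; open, the fingers measure 114 mm over their backs; the gripper's body (76 mm by 85 mm) begins 54 mm behind the grasp point. The pads swing forward as they close: fully open they stand 13 mm farther back than shut.
Start: joints at [-1.383, 0.383, 0.044, 1.598, -0.018, 1.161, -0.05], TCP at [0.183, 0.624, 0.229] pointing down, gripper open.
Joint ranges: [-2.61, 2.61], [-0.41, 2.15], [-1.48, 1.57], [0, 2.5], [-1.57, 4.71], [0.05, 1.97], [-2.85, 2.85]. Speed limits (rad/s): [2.79, 2.79, 3.14, 3.14, 3.14, 3.14, 3.14].

INTERFACE

Orientations are given as a rotation vector (axis times angle).
In Python, from cell import * gives the robot as it stands. The module is installed in compiled form; this text tells all that it offers.
- The arm moves only by the shell command python3 -m handwheel 'ROWS' [FORCE]. ROWS is JSON, a list of rows, each a list of 7 numbers: the shift along the tool's x, y, z scaled (see below), then the turn, a rotation vector about the tool's x, y, z scaled (see below), then the opening, from -1 (shut) to 1 (fully open). A call has 1 to 12 rows; each row is the pose to reach, as a shift and turn from the pose commanded when the call began, along the tool's axes at that moment; what a row does not reach only later rows make up. The controller multiplies each number of a shift by 25 cm and each number of a turn by 90 degrees. A row lasts 1/8 s, in which the tool goes at most 62.5 mm and 10.7 degrees, less where a joint would pass 70% of its speed; a pose out of reach is approached as far as the arm can. A call with a number of a shift or a turn outside -1 to 1 is refused whole. A call with a gripper value outside its range is refused whole. The fingers move at their own pace and stop on an object; FORCE is the grip in N (left out, the last holds). Time passes only in rows, so rows that repeat a pose let the fingers close. It gives the time, the measured TCP pose, the force and the opening at its end, in the units of the state.
- get_obs(): the state, without advancing time (a new reading comes with each control period).
- grab_frame(name): name is "side" or "top"; returns the picture (384x512x3 uint8, red, green, blue); there is no depth.
- camera_info(name): a dict with "K" (3x3 intrinsics, pixels), "origin" and "rotation" of the camera in the world. Camera axes: x right, y down, z forward; pixel columns grow to the right and rows downward; lengths in m; the calibration is good to about 2 mm. A picture is of the moment at which its call begins. camera_info takes no time and is no camera call.
- close_job(): hands the job in, once; it reports no verdict.
The state is a dict: "t": time; "qpos": joint angles; "joint_vel": joint speeds; "joint_torque": joint torques, N m; "tool_pos": TCP position; "tcp_rot": TCP orientation; "contact_force": force on the tool from outside, world axes, zero at the start; "ft_torque": the same for the moment, N m; "grip_width": finger opening in m.
Only numpy, scipy, OpenCV 4.12 (cv2) and the standard library are available. Lean on these libraries where they do the work, as an engineer would, in place of code of your own. Each camera call takes 0.05 s, during which the arm holds its last target.

## Working session

There is one attempt and no reset: what is moved stays moved. The work goes in short steps, Python scripts to look and compute and a shell command to move; the robot and the scene stay as the last step left them, time stands still between calls to the robot, and variables do not carry over. Pictures are saved under pics/ and viewed, and the job is handed in when it is done.

```bash
mkdir -p pics; ls; python3 - <<'E'
from cell import *
import cv2
o=get_obs()
for k,v in o.items(): print(k,v)
for n in("side","top"):
    c=camera_info(n); print(n,c)
    cv2.imwrite(f"pics/{n}0.png",cv2.cvtColor(grab_frame(n),cv2.COLOR_RGB2BGR))
E
```

```text
pics
t 0.0
qpos [-1.38284455  0.38383127  0.04384323  1.59959335 -0.01789245  1.16115919
 -0.04990334]
joint_vel [ 0.0003799  -0.000247    0.00049848  0.0009551   0.00112101  0.00065334
 -0.00064134]
joint_torque [-1.09064767e-04 -4.33458531e+01  1.02449778e+00 -2.49515963e+01
  1.05594797e-02  1.15641556e-02 -2.13199399e-06]
tool_pos [0.18296889 0.6227332  0.22788073]
tcp_rot [-0.4471908  -3.10937615  0.0040668 ]
contact_force [ 0.09774046 -0.40739023 -0.46490556]
ft_torque [4.97294982e-06 2.30738189e-02 5.38520625e-03]
grip_width 0.0855730368521123
side {'K': array([[417.80602429,   0.        , 263.0296807 ],
       [  0.        , 417.80602429, 178.50304308],
       [  0.        ,   0.        ,   1.        ]]), 'origin': array([ 0.06837505, -0.51371348,  1.02699606]), 'rotation': array([-2.30089099,  0.93013034, -0.32413678])}
top {'K': array([[452.97484806,   0.        , 256.0717857 ],
       [  0.        , 452.97484806, 190.92170764],
       [  0.        ,   0.        ,   1.        ]]), 'origin': array([0.33029657, 0.02202048, 1.16815138]), 'rotation': array([-2.15239697,  2.05961616, -0.22967663])}
```

View pics/side0.png

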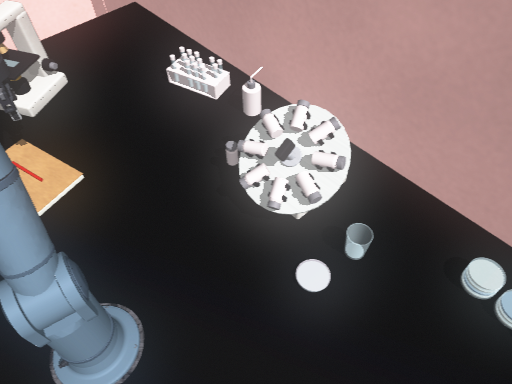

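View pics/top0.png

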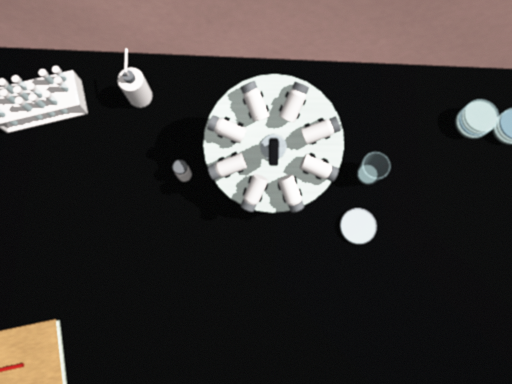

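The side view shows the wheel with its knob at about (285,150). In the top view the knob is at (274,151), the spare bottle at (182,171), the beaker at (374,167) and the dish at (358,226). Next I'll measure these.

```bash
cat > h.py <<'E'
from cell import *
import cv2,numpy as np
from scipy.spatial.transform import Rotation as R
def cam(n):
    c=camera_info(n); return np.array(c['K']),np.array(c['origin']),R.from_rotvec(c['rotation']).as_matrix()
def ray(n,px):
    K,o,r=cam(n); d=r@np.linalg.solve(K,[px[0],px[1],1]); return o,d/np.linalg.norm(d)
def tri(ps,pt):
    a,u=ray('side',ps); b,v=ray('top',pt)
    s=np.linalg.lstsq(np.c_[u,-v],b-a,rcond=None)[0]
    p,q=a+s[0]*u,b+s[1]*v; return (p+q)/2,np.linalg.norm(p-q)
def proj(n,P):
    K,o,r=cam(n); c=(np.atleast_2d(P)-o)@r; c=c@K.T; return c[:,:2]/c[:,2:]
def plane(n,px,z):
    o,d=ray(n,px); return o+d*(z-o[2])/d[2]
E
python3 - <<'E'
from h import *
for n,(x0,y0,x1,y1) in dict(side=(225,90,365,220),top=(165,65,400,250)).items():
    im=cv2.imread(f'pics/{n}0.png'); c=im[y0:y1,x0:x1]; s=min(800/c.shape[1],600/c.shape[0])
    cv2.imwrite(f'pics/{n}0z.png',cv2.resize(c,None,fx=s,fy=s,interpolation=cv2.INTER_CUBIC)); print(n,s)
    # knob
    kx=dict(side=(270,135,300,168),top=(262,132,288,172))[n]
    k=im[kx[1]:kx[3],kx[0]:kx[2]].max(2)
    print(k[::2,::2])
    # disc ellipse
    m=(im.min(2)>90).astype(np.uint8); 
    box=np.zeros_like(m); box[y0:y1,x0:x1]=1; m*=box
    m=cv2.morphologyEx(m,cv2.MORPH_OPEN,np.ones((3,3)))
    cs=max(cv2.findContours(m,cv2.RETR_EXTERNAL,cv2.CHAIN_APPROX_NONE)[0],key=cv2.contourArea)
    print(n,cv2.fitEllipse(cv2.convexHull(cs)))
E
```

```text
side 4.615384615384615
[[143 231 230 229 228 239 249 250 250 250 249 249 249 250 249]
 [146 212 227 239 249 249 249 249 250 250 249 249 249 249 230]
 [165 224 248 249 249 248 248 229  96  98 228 250 249 249 171]
 [247 247 247 248 248 249 240  95  96  97  99 212 249 249 170]
 [247 247 247 247 248 249 139  96  97  99 100  97 227 249 231]
 [247 247 247 247 247 174  97  97  98 102  96  98  98 248 249]
 [165 167 166 247 147  96  97  97 101  98  97  99 154 233 242]
 [165 166 167 154  94  97  96 100  99  98  97 109 230 231 234]
 [167 166 166 108  95  97  98 100  97  97  97 210 228 230 231]
 [167 168 143  97  96  98 101  97  97  97 186 227 224 229 230]
 [164 166 155  92  96 100  97  97  97 152 218 222 227 230 231]
 [164 163 165 156  92  95  97  97 100 150 182 207 214 228 230]
 [164 165 164 165 156  97  94  96 141 131 152 197 232 231 228]
 [166 165 165 167 245 167 168 196 231 231 229 230 232 232 236]
 [166 168 164 246 248 226 165 227 228 230 231 230 230 234 237]
 [168 167 224 247 247 247 227 161 184 229 229 224 215 238 248]
 [246 248 248 247 248 247 247 248 247 247 248 247 248 249 249]]
side 
[... 633 characters left out ...]
2  88  25  31  32  31 131 222 225 227 242]
 [123 119 120  87  25  32  33  32 129 219 221 229 247]
 [135 123 122  88  25  31  34  31 129 221 225 241 247]
 [150 135 127  87  25  32  32  31 131 221 231 246 247]
 [169 159 152 105  26  32  32  32 143 240 246 246 247]
 [242 237 178 101  25  31  33  32 198 248 246 246 246]
 [244 246 244 176  27  29  31  29 203 248 247 248 248]
 [244 245 246 223  72  51  51  62 218 247 247 247 244]
 [245 246 246 246 234 228 228 231 246 246 246 244 181]
 [247 247 247 247 248 248 248 248 248 248 248 231 154]
 [245 245 246 246 246 246 246 246 246 247 245 177 151]]
top ((273.43865966796875, 143.2368621826172), (140.25967407226562, 141.40304565429688), 70.39318084716797)
```

```bash
python3 - <<'E'
from h import *
print(plane('top',(274,151),.23),plane('top',(358,226),.016),plane('top',(368,175),0.0),plane('top',(178,163),.081))
E
```

```text
[ 0.62754958 -0.00814546  0.23      ] [ 0.50433918 -0.23723169  0.016     ] [ 0.64493562 -0.26816405  0.        ] [0.63282183 0.2247932  0.081     ]
```

View pics/side0z.png

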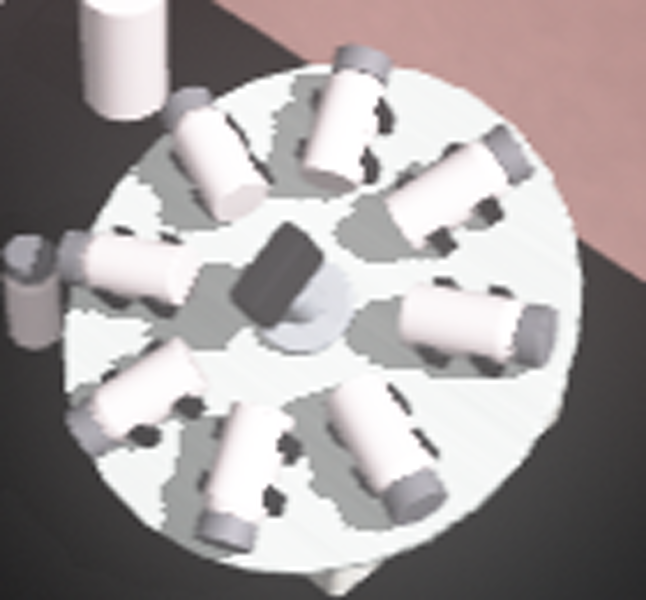

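View pics/top0z.png

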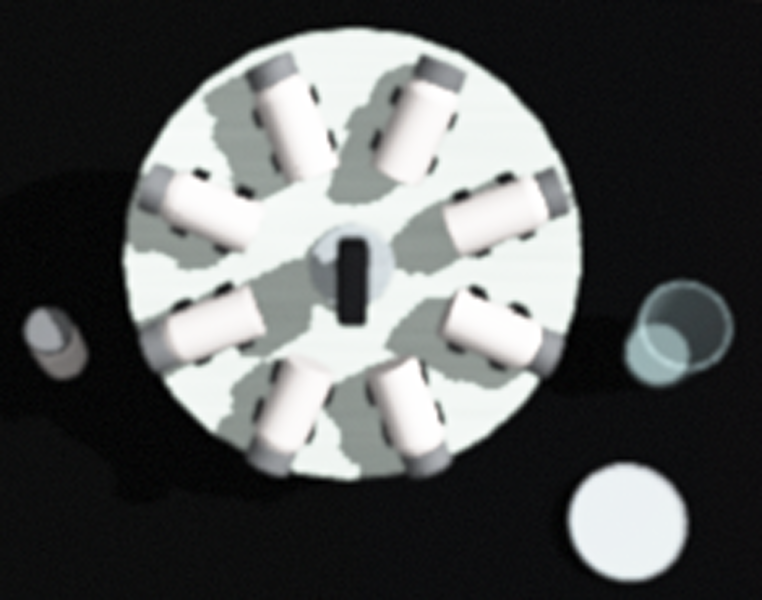

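```bash
python3 - <<'E'
from h import *
from scipy.optimize import least_squares
C={};rim={}
for n,kx in dict(side=(268,132,302,165),top=(264,134,286,170)).items():
    im=cv2.imread(f'pics/{n}0.png'); 
    g=im.max(2); m=np.zeros_like(g); m[kx[1]:kx[3],kx[0]:kx[2]]=(g[kx[1]:kx[3],kx[0]:kx[2]]<(125 if n=='side' else 70))
    k,l,st,ce=cv2.connectedComponentsWithStats(m); i=1+np.argmax(st[1:,4]); print(n,st[i],ce[i]); C[n]=ce[i]
    # disc mask: bright, not the pinkish wall
    hsv=cv2.cvtColor(im,cv2.COLOR_BGR2HSV); m=((im[...,1]>195)&(hsv[...,1]<35)).astype(np.uint8)
    b=dict(side=(232,100,356,214),top=(198,70,348,216))[n]
    mm=np.zeros_like(m); mm[b[1]:b[3],b[0]:b[2]]=m[b[1]:b[3],b[0]:b[2]]
    cs=max(cv2.findContours(mm,cv2.RETR_EXTERNAL,cv2.CHAIN_APPROX_NONE)[0],key=cv2.contourArea)
    rim[n]=cv2.convexHull(cs)[:,0].astype(float); print(len(rim[n]),cv2.fitEllipse(cs if len(cs)<5 else cv2.convexHull(cs)))
P,e=tri(C['side'],C['top']); print('knob',P,e*1000)
def hits(n,px,h,a):
    o,d=ray(n,px); return o+d*((h-o)@a)/(d@a)
def f(p,ns,ret=0):
    x,y,w,dr=p; a=R.from_euler('z',w).apply([-.5,0,.866]); h=np.array([x,y,.18])
    r=np.concatenate([[np.linalg.norm(hits(n,q,h,a)-h)-.16-dr for q in rim[n]] for n in ns])
    return r
for ns in (['top'],['side'],['top','side']):
    s=least_squares(lambda p:f(p,ns),[.65,0,0,0],loss='soft_l1',f_scale=.002)
    a=R.from_euler('z',s.x[2]).apply([-.5,0,.866]); r=f(s.x,ns)
    print(ns,s.x,np.degrees(s.x[2]),'std',np.std(r),'knob pred',np.r_[s.x[:2],.18]+.055*a)
E
```

```text
side [275 138  20  23 254] [284.31889764 149.62598425]
36 ((295.0211486816406, 158.48458862304688), (105.14134979248047, 116.30916595458984), 45.389503479003906)
top [269 139   9  26 218] [273.03211009 151.30733945]
39 ((273.0030212402344, 142.28524780273438), (136.19729614257812, 139.91896057128906), 64.6575698852539)
knob [ 0.62667786 -0.00596339  0.22948994] 0.5318710835821063
['top'] [ 0.65589129 -0.00752748  0.03579759 -0.0008276 ] 2.0510510940150284 std 0.002241895809273235 knob pred [ 0.62840891 -0.0085117   0.22763   ]
['side'] [ 0.6576485  -0.00769414  0.02785717 -0.0010524 ] 1.596098421849783 std 0.0020583447880646263 knob pred [ 0.63015917 -0.00846012  0.22763   ]Traceback (most recent call last):
  File "<stdin>", line 22, in <module>
    return func(*args, **kwargs)
    vector_fun = VectorFunction(
        fun_wrapped,
    ...<6 lines>...
        workers=workers
    )
    self.J, dct = approx_derivative(
                  ~~~~~~~~~~~~~~~~~^
        self.fun_wrapped, self.x, f0=self.f, **finite_diff_options
        ^^^^^^^^^^^^^^^^^^^^^^^^^^^^^^^^^^^^^^^^^^^^^^^^^^^^^^^^^
[... 414 characters left out ...]
fun(x, *self.args, **self.kwargs))
                      ~~~~~~~~^^^^^^^^^^^^^^^^^^^^^^^^^^^^^^
    return np.atleast_1d(self.fun(x))
                         ~~~~~~~~^^^
    return self.f(x, *self.args, **self.kwargs)
           ~~~~~~^^^^^^^^^^^^^^^^^^^^^^^^^^^^^^
  File "<stdin>", line 22, in <lambda>
  File "<stdin>", line 19, in f
  File "<stdin>", line 16, in hits
  File "h.py", line 7, in ray
    K,o,r=cam(n); d=r@np.linalg.solve(K,[px[0],px[1],1]); return o,d/np.linalg.norm(d)
          ~~~^^^
  File "h.py", line 5, in cam
    c=camera_info(n); return np.array(c['K']),np.array(c['origin']),R.from_rotvec(c['rotation']).as_matrix()
ValueError: time passes only in moves, steps and waits
```

```bash
python3 - <<'E'
s=open('h.py').read().replace("def cam(n):\n","import functools\n@functools.lru_cache\ndef cam(n):\n")
s+='''
YAW=np.radians(1.5)
A=R.from_euler('z',YAW).apply([-.5,0,3**.5/2])   # axle
DN=R.from_euler('z',YAW).apply([-3**.5/2,0,-.5]) # straight down the slope
LE=np.cross(A,DN)                               # 90 deg anticlockwise from bottom
HUB=np.array([.6565,-.0072,.18]); KN=np.array([.628,-.0072,.2278])
def onwheel(n,px,off):
    h=HUB+off*A; o,d=ray(n,px); p=o+d*((h-o)@A)/(d@A)-h; return np.array([p@DN,p@LE])
def tgt(p,ang):
    """tool pose: TCP at p, z=-A, tool x along bar at wheel-plane angle ang (from DN, anticlockwise)"""
    x=np.cos(ang)*DN+np.sin(ang)*LE; z=-A; return p,R.from_matrix(np.c_[x,np.cross(z,x),z])
def rows(p,r):
    o=get_obs(); c=R.from_rotvec(o['tcp_rot']); 
    d=c.inv().apply(p-o['tool_pos'])/.25; w=(c.inv()*r).as_rotvec()/(np.pi/2)
    print('shift',d.round(4),'turn',w.round(4),'dist',np.linalg.norm(d)*.25,'deg',np.linalg.norm(w)*90)
'''
open('h.py','w').write(s)
E
python3 - <<'E'
from h import *
im=cv2.imread('pics/top0.png'); g=im.max(2); m=np.zeros_like(g); m[134:170,264:286]=g[134:170,264:286]<70
ys,xs=np.nonzero(m); Q=np.array([onwheel('top',(x,y),.055) for x,y in zip(xs,ys)])
w,v=np.linalg.eigh(np.cov((Q-Q.mean(0)).T)); print('top bar angle',np.degrees(np.arctan2(v[1,1],v[0,1])),Q.mean(0),np.ptp(Q,0))
im=cv2.imread('pics/side0.png'); g=im.max(2); m=np.zeros_like(g); m[132:165,268:302]=g[132:165,268:302]<125
# top-face corners from side, zoomed px /4.615+offset
for n,s,o,c in (('side',4.615,(225,90),[(289,222),(323,250),(272,327),(230,293)]),('top',3.243,(165,65),[(340,238),(367,239),(365,325),(338,325)])):
    print(n,[ (onwheel(n,(a/s+o[0],b/s+o[1]),.074)*1000).round(0) for a,b in c])
o=get_obs();print(R.from_rotvec(o['tcp_rot']).as_matrix().round(2),o['t'])
print('spare',plane('top',(178,163),.081),'DN',DN,'LE',LE)
E
```

```text
top bar angle -179.53226544830784 [ 0.00149689 -0.00178211] [0.05556968 0.01823912]
side [array([-27.,  -7.]), array([-24.,  21.]), array([27., 25.]), array([25., -9.])]
top [array([-30., -10.]), array([-30.,   8.]), array([27.,  8.]), array([ 28., -10.])]
[[-0.96  0.28 -0.  ]
 [ 0.28  0.96 -0.  ]
 [-0.   -0.   -1.  ]] 0.1
spare [0.63282183 0.2247932  0.081     ] DN [-0.86572864 -0.0226699  -0.5       ] LE [ 2.61769483e-02 -9.99657325e-01  1.73472348e-18]
```

```bash
python3 - <<'E'
from h import *
p,r=tgt(KN+.16*A,0)
print(p); rows(np.array([.3,.45,.38]),r); rows(p,r)
E
```

```text
[ 0.54802741 -0.00929416  0.36636406]
shift [-0.6439 -0.5328 -0.6066] turn [-0.0535 -0.3308 -0.1936] dist 0.2581687629849204 deg 34.82599926350339
shift [-2.1135 -2.0157 -0.5483] turn [-0.0535 -0.3308 -0.1936] dist 0.7429155412309674 deg 34.82599926350339
```

```bash
python3 -m handwheel '[[-0.1,-0.1,-0.4,0,0,0,1],[-0.25,-0.25,-0.6,0,0,-0.1,1],[-0.5,-0.5,-0.62,-0.03,-0.15,-0.19,1],[-0.7,-0.7,-0.62,-0.05,-0.25,-0.19,1],[-0.85,-0.85,-0.62,-0.05,-0.33,-0.19,1],[-1,-1,-0.62,-0.05,-0.33,-0.19,1],[-1,-1,-0.62,-0.05,-0.33,-0.19,1],[-1,-1,-0.62,-0.05,-0.33,-0.19,1]]'; python3 - <<'E'
from h import *
o=get_obs(); print(o['t'],o['tool_pos'],o['qpos'].round(2),o['contact_force'])
p,r=tgt(KN+.16*A,0); rows(p,r)
E
```

```text
t: 1.1
tool_pos: [0.3547, 0.3086, 0.3839]
tcp_rot: [-0.015, 2.62, 0.003]
contact_force: [-0.5, -0.1, 0.3]
grip_width: 0.0854
1.1 [0.35468899 0.30861906 0.38391612] [-1.29 -0.29  0.13  2.07  0.55  1.19  0.26] [-0.5370919  -0.10607549  0.2913738 ]
shift [-0.623  -1.2803  0.4391] turn [-0.0049 -0.0016 -0.0081] dist 0.37250050889389585 deg 0.8644702018138398
```

```bash
python3 -m handwheel '[[-0.1,-0.2,0,0,0,0,1],[-0.2,-0.4,0.1,0,0,0,1],[-0.3,-0.6,0.2,0,0,0,1],[-0.4,-0.8,0.3,0,0,0,1],[-0.5,-1,0.35,0,0,0,1],[-0.5,-1,0.35,0,0,0,1]]'; python3 - <<'E'
from h import *
o=get_obs(); print(o['t'],o['tool_pos'],o['qpos'].round(2),o['contact_force'])
p,r=tgt(KN+.16*A,0); rows(p,r)
E
```

```text
t: 1.85
tool_pos: [0.511, 0.0613, 0.371]
tcp_rot: [-0.012, 2.62, 0.003]
contact_force: [-1.9, 0.0, -0.7]
grip_width: 0.0855
1.85 [0.51098804 0.06129325 0.37100151] [-0.9  -0.38  0.47  2.12  0.47  0.92  0.97] [-1.85277877  0.01819452 -0.68198112]
shift [-0.1169 -0.2837  0.0885] turn [-0.0053 -0.0014 -0.0093] dist 0.07984987552766061 deg 0.9657672714675497
```

```bash
python3 -m handwheel '[[-0.06,-0.14,0.04,0,0,-0.01,1],[-0.117,-0.284,0.088,-0.005,0,-0.01,1],[-0.117,-0.284,0.088,-0.005,0,-0.01,1],[-0.117,-0.284,0.088,-0.005,0,-0.01,1]]'; python3 - <<'E'
from h import *
o=get_obs(); print(o['t'],o['tool_pos'],o['qpos'].round(2),o['contact_force'],o['ft_torque'])
p,r=tgt(KN+.16*A,0); rows(p,r)
p,r=tgt(KN+.003*A,0); rows(p,r)
for n in("side","top"):
    cv2.imwrite(f"pics/{n}1.png",cv2.resize(cv2.cvtColor(grab_frame(n),cv2.COLOR_RGB2BGR)[50:250,160:400],None,fx=3,fy=3))
E
```

```text
t: 2.35
tool_pos: [0.5468, -0.0019, 0.3664]
tcp_rot: [-0.052, 2.619, 0.011]
contact_force: [0.5, 0.1, 0.1]
grip_width: 0.0856
2.35 [ 0.54677347 -0.00187831  0.36644454] [-0.91 -0.36  0.66  2.08  0.42  0.86  1.19] [0.46140893 0.13420768 0.09208078] [ 0.02230684  0.50574882 -0.03314709]
shift [-0.0031 -0.0298  0.0023] turn [ 0.0029 -0.0013  0.008 ] dist 0.007521544869267147 deg 0.7757341456002623
shift [-0.0044 -0.0327  0.6302] turn [ 0.0029 -0.0013  0.008 ] dist 0.15777763931372588 deg 0.7757341456002623
```

View pics/side1.png

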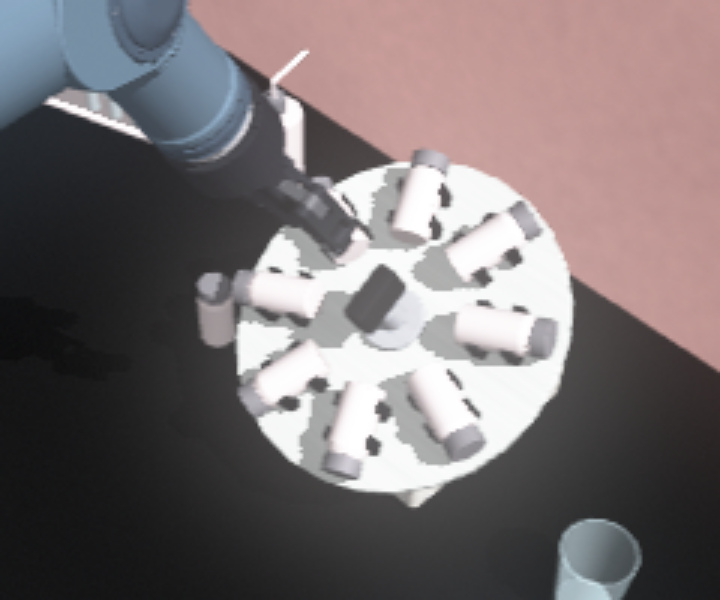

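View pics/top1.png

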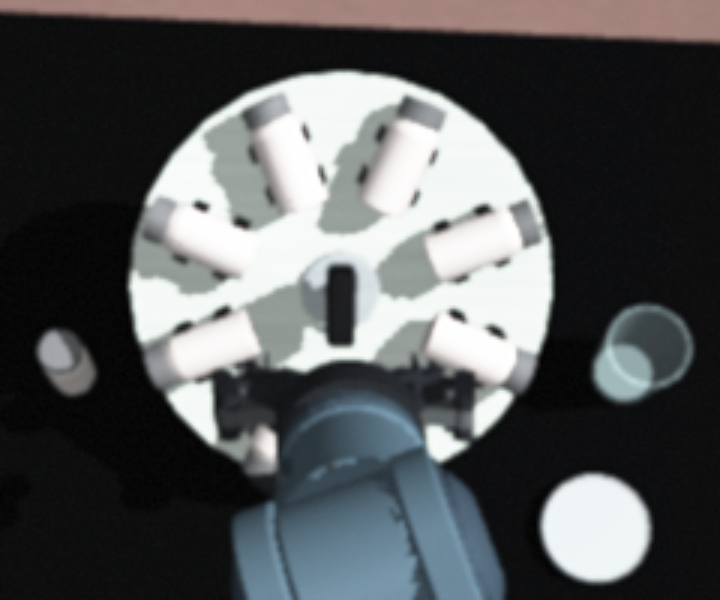

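Both views show the open jaws lined up on either side of the knob, so I'll go in along the axle.

```bash
python3 -m handwheel '[[-0.003,-0.03,0.1,0,0,0,1],[-0.003,-0.03,0.25,0,0,0,1],[-0.003,-0.032,0.38,0,0,0,1],[-0.003,-0.032,0.48,0,0,0,1],[-0.004,-0.033,0.56,0,0,0,1],[-0.004,-0.033,0.61,0,0,0,1],[-0.004,-0.033,0.63,0,0,0,1],[-0.004,-0.033,0.63,0,0,0,1],[-0.004,-0.033,0.63,0,0,0,1]]'; python3 - <<'E'
from h import *
o=get_obs(); print(o['t'],o['tool_pos'],o['qpos'].round(2),o['contact_force'],o['ft_torque'], 'axle tq',o['ft_torque']@A)
p,r=tgt(KN+.003*A,0); rows(p,r)
cv2.imwrite(f"pics/side2.png",cv2.resize(cv2.cvtColor(grab_frame('side'),cv2.COLOR_RGB2BGR)[50:250,160:400],None,fx=3,fy=3))
E
```

```text
t: 3.58
tool_pos: [0.6267, -0.0086, 0.2307]
tcp_rot: [-0.051, 2.619, 0.011]
contact_force: [0.2, 0.7, 0.1]
grip_width: 0.0856
3.575 [ 0.62673701 -0.00855276  0.23070055] [-1.06  0.1   1.07  2.11 -0.21  0.47  1.75] [0.16482363 0.72459545 0.07577776] [-0.02686129  0.42456012 -0.00371092] axle tq 0.0046554504085596915
shift [0.0012 0.0053 0.0007] turn [ 0.0029 -0.001   0.0074] dist 0.0013684619270416928 deg 0.7202925568329064
```

View pics/side2.png

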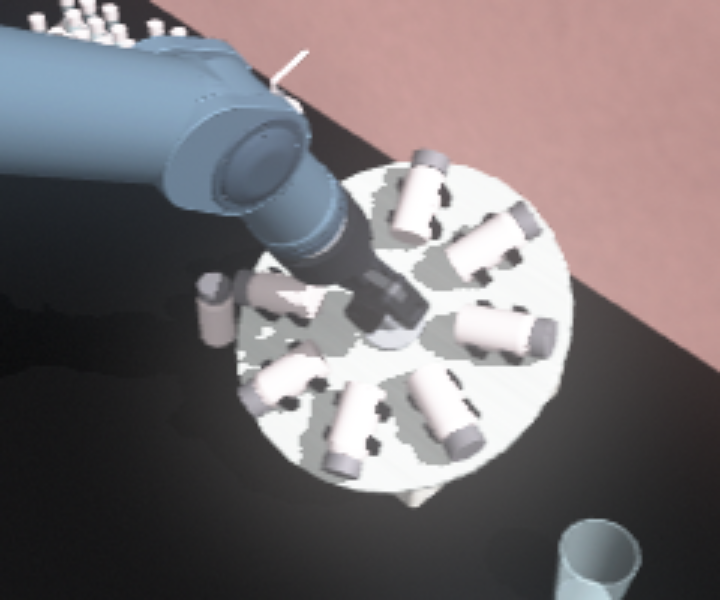

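The fingers straddle the knob with no contact, so I'll close.

```bash
python3 -m handwheel '[[0,0,0,0,0,0,0],[0,0,0,0,0,0,-0.6],[0,0,0,0,0,0,-1],[0,0,0,0,0,0,-1],[0,0,0,0,0,0,-1],[0,0,0,0,0,0,-1]]' 60; python3 - <<'E'
from h import *
o=get_obs(); print(o['t'],o['tool_pos'],o['qpos'].round(3),o['contact_force'],o['ft_torque'], 'axle tq',o['ft_torque']@A,o['grip_width'])
E
```

```text
t: 4.38
tool_pos: [0.6265, -0.0052, 0.2312]
tcp_rot: [-0.053, 2.621, 0.018]
contact_force: [-9.9, 7.0, 10.9]
grip_width: 0.0206
4.375 [ 0.62652705 -0.00518468  0.23119796] [-1.061  0.097  1.064  2.105 -0.213  0.476  1.754] [-9.85316078  7.04188524 10.90753758] [1.10163918 1.15234556 0.5113035 ] axle tq -0.12291146580367329 0.020639646153000013
```

```bash
python3 -m handwheel '[[0,0.007,-0.002,0,0,0,-1],[0,0.014,-0.003,0,0,0,-1],[0,0.014,-0.003,0,0,0,-1]]' ; python3 - <<'E'
from h import *
o=get_obs(); T=R.from_rotvec(o['tcp_rot']).inv();print(o['t'],o['tool_pos'],'F tool',T.apply(o['contact_force']),'M tool',T.apply(o['ft_torque']),o['grip_width'])
E
```

```text
t: 4.75
tool_pos: [0.6265, -0.0051, 0.2313]
tcp_rot: [-0.05, 2.618, 0.011]
contact_force: [4.3, 3.3, -3.0]
grip_width: 0.0204
4.75 [ 0.62648655 -0.00511021  0.23132226] F tool [-2.34940644  3.15671394  4.76682409] M tool [-0.80655807  0.21056233  0.01873508] 0.02035033416859666
```

```bash
cat > rd.py <<'E'
from h import *
import sys,json
o=get_obs(); Rm=R.from_rotvec(o['tcp_rot']); x=Rm.as_matrix()[:,0]; T=Rm.inv()
th=np.degrees(np.arctan2(x@LE,x@DN)); F=T.apply(o['contact_force']); M=T.apply(o['ft_torque']); tilt=np.degrees(np.arccos(-Rm.as_matrix()[:,2]@A))
print('t',o['t'],'th %.2f'%th,'tilt %.2f'%tilt,'F',F.round(1),'M',M.round(3),'pos mm',((o['tool_pos']-KN)*1000).round(1),'q',o['qpos'].round(2),'v7 %.3f'%o['joint_vel'][6])
print('tau', (o['joint_torque']).round(2))
json.dump([o['t'],th,*F,*M,*o['tool_pos'],*o['joint_torque'],*o['qpos'],*o['joint_vel']],open('log.jsonl','a'));open('log.jsonl','a').write('\n')
E
python3 -m handwheel '[[0,0,0,0,0,0.014,-1],[0,0,0,0,0,0.042,-1],[0,0,0,0,0,0.07,-1],[0,0,0,0,0,0.097,-1],[0,0,0,0,0,0.125,-1]]' ; python3 rd.py
```

```text
t: 5.38
tool_pos: [0.6265, -0.0055, 0.2313]
tcp_rot: [0.209, 2.613, 0.08]
contact_force: [3.4, 2.8, -3.2]
grip_width: 0.0208
t 5.375 th -10.71 tilt 0.23 F [-0.9  2.9  4.5] M [-0.826  0.316 -0.065] pos mm [-1.5  1.7  3.5] q [-1.11  0.1   1.11  2.11 -0.21  0.47  1.55] v7 -0.316
tau [  2.56 -13.98   4.6  -24.31   0.39  -1.49   0.14]
```

```bash
python3 -m handwheel '[[0,0,0,0,0,0.028,-1],[0,0,0,0,0,0.056,-1],[0,0,0,0,0,0.084,-1],[0,0,0,0,0,0.111,-1],[0,0,0,0,0,0.139,-1],[0,0,0,0,0,0.167,-1]]' >/dev/null; python3 rd.py
python3 -m handwheel '[[0,0,0,0,0,0.028,-1],[0,0,0,0,0,0.056,-1],[0,0,0,0,0,0.084,-1],[0,0,0,0,0,0.111,-1],[0,0,0,0,0,0.139,-1],[0,0,0,0,0,0.167,-1]]' >/dev/null; python3 rd.py
python3 -m handwheel '[[0,0,0,0,0,0.028,-1],[0,0,0,0,0,0.056,-1],[0,0,0,0,0,0.084,-1],[0,0,0,0,0,0.111,-1],[0,0,0,0,0,0.139,-1],[0,0,0,0,0,0.167,-1]]' >/dev/null; python3 rd.py
```

```text
t 6.125 th -25.74 tilt 0.21 F [1.4 2.9 3.1] M [-0.596  0.42  -0.098] pos mm [-1.6  1.4  3.5] q [-1.16  0.11  1.17  2.11 -0.25  0.47  1.32] v7 -0.303
tau [  2.25 -12.87   4.59 -24.43   0.29  -1.47   0.1 ]
t 6.875 th -40.87 tilt 0.20 F [1.4 0.6 4.6] M [-0.531  0.359 -0.153] pos mm [-1.8  1.   3.4] q [-1.21  0.13  1.23  2.11 -0.29  0.48  1.1 ] v7 -0.288
tau [  1.99 -12.22   4.87 -24.86   0.18  -1.33   0.05]
t 7.625 th -55.92 tilt 0.25 F [ 2.3 -0.7  0.9] M [ 0.251  0.456 -0.185] pos mm [-2.2  0.8  3.3] q [-1.26  0.15  1.3   2.11 -0.35  0.49  0.89] v7 -0.267
tau [ 1.230e+00 -1.117e+01  4.630e+00 -2.544e+01 -2.100e-01 -1.970e+00
 -1.000e-02]
```

```bash
python3 -m handwheel '[[0,0,0,0,0,0.028,-1],[0,0,0,0,0,0.056,-1],[0,0,0,0,0,0.084,-1],[0,0,0,0,0,0.111,-1],[0,0,0,0,0,0.139,-1],[0,0,0,0,0,0.167,-1]]' >/dev/null; python3 rd.py
python3 -m handwheel '[[0,0,0,0,0,0.028,-1],[0,0,0,0,0,0.056,-1],[0,0,0,0,0,0.084,-1],[0,0,0,0,0,0.111,-1],[0,0,0,0,0,0.139,-1],[0,0,0,0,0,0.167,-1]]' >/dev/null; python3 rd.py
```

```text
t 8.375 th -70.96 tilt 0.26 F [ 2.  -4.  -5.1] M [ 0.768  0.239 -0.253] pos mm [-2.4  0.5  3.1] q [-1.3   0.19  1.36  2.11 -0.44  0.5   0.7 ] v7 -0.247
tau [  0.8  -10.45   4.81 -25.81  -0.5   -2.41  -0.07]
t 9.125 th -85.96 tilt 0.28 F [ 0.2 -5.5 -5.5] M [ 1.028 -0.137 -0.286] pos mm [-2.7  0.4  2.8] q [-1.33  0.23  1.41  2.11 -0.53  0.52  0.52] v7 -0.241
tau [  0.54 -10.93   5.67 -26.15  -0.78  -2.51  -0.11]
```

```bash
python3 -m handwheel '[[0,0,0,0,0,0.028,-1],[0,0,0,0,0,0.056,-1],[0,0,0,0,0,0.084,-1],[0,0,0,0,0,0.111,-1],[0,0,0,0,0,0.139,-1],[0,0,0,0,0,0.167,-1]]' >/dev/null; python3 rd.py
python3 -m handwheel '[[0,0,0,0,0,0.028,-1],[0,0,0,0,0,0.056,-1],[0,0,0,0,0,0.084,-1],[0,0,0,0,0,0.111,-1],[0,0,0,0,0,0.139,-1],[0,0,0,0,0,0.167,-1]]' >/dev/null; python3 rd.py
```

```text
t 9.875 th -100.96 tilt 0.32 F [ 0.3 -7.5 -8.1] M [ 1.007 -0.441 -0.309] pos mm [-3.   0.4  2.6] q [-1.34  0.28  1.45  2.11 -0.63  0.54  0.34] v7 -0.246
tau [  0.7  -11.48   6.69 -26.16  -1.02  -2.6   -0.15]
t 10.625 th -115.96 tilt 0.35 F [-2.5 -7.2 -6.4] M [ 1.039 -0.86  -0.34 ] pos mm [-3.4  0.5  2.3] q [-1.35  0.33  1.49  2.11 -0.71  0.57  0.15] v7 -0.256
tau [  0.66 -12.59   8.03 -26.21  -1.26  -2.59  -0.17]
```

```bash
for i in 1; do
python3 -m handwheel '[[0,0,0,0,0,-0.028,-1],[0,0,0,0,0,-0.056,-1],[0,0,0,0,0,-0.084,-1],[0,0,0,0,0,-0.111,-1],[0,0,0,0,0,-0.139,-1],[0,0,0,0,0,-0.167,-1]]' >/dev/null; python3 rd.py
python3 -m handwheel '[[0,0,0,0,0,-0.028,-1],[0,0,0,0,0,-0.056,-1],[0,0,0,0,0,-0.084,-1],[0,0,0,0,0,-0.111,-1],[0,0,0,0,0,-0.139,-1],[0,0,0,0,0,-0.167,-1]]' >/dev/null; python3 rd.py
python3 -m handwheel '[[0,0,0,0,0,-0.028,-1],[0,0,0,0,0,-0.056,-1],[0,0,0,0,0,-0.084,-1],[0,0,0,0,0,-0.111,-1],[0,0,0,0,0,-0.139,-1],[0,0,0,0,0,-0.167,-1]]' >/dev/null; python3 rd.py
python3 -m handwheel '[[0,0,0,0,0,-0.028,-1],[0,0,0,0,0,-0.056,-1],[0,0,0,0,0,-0.084,-1],[0,0,0,0,0,-0.111,-1],[0,0,0,0,0,-0.139,-1],[0,0,0,0,0,-0.167,-1]]' >/dev/null; python3 rd.py
done
```

```text
t 11.375 th -100.95 tilt 0.31 F [-0.5 -5.3 -3. ] M [ 1.098 -0.436  0.099] pos mm [-3.1  0.4  2.5] q [-1.34  0.27  1.45  2.11 -0.62  0.54  0.33] v7 0.243
tau [  0.04 -11.14   6.91 -26.37  -0.8   -2.42  -0.06]
t 12.125 th -85.79 tilt 0.27 F [ 0.2 -4.2 -0.6] M [ 1.413 -0.315  0.156] pos mm [-2.7  0.4  2.7] q [-1.32  0.23  1.41  2.11 -0.52  0.52  0.51] v7 0.242
tau [ -0.61 -10.86   5.46 -27.24  -0.77  -2.64  -0.  ]
t 12.875 th -70.64 tilt 0.23 F [ 0.3 -6.4  2.3] M [ 2.119 -0.146  0.173] pos mm [-2.4  0.5  2.9] q [-1.29  0.18  1.35  2.11 -0.43  0.5   0.7 ] v7 0.245
tau [ -2.01 -11.55   3.5  -29.37  -1.02  -3.12   0.03]
t 13.625 th -55.59 tilt 0.21 F [ 0.5 -7.3  8.2] M [2.565 0.09  0.25 ] pos mm [-2.1  0.7  3.2] q [-1.25  0.15  1.29  2.11 -0.35  0.49  0.89] v7 0.264
tau [ -3.06 -13.2    1.99 -31.04  -1.15  -3.32   0.06]
```

```bash
for i in 1; do
python3 -m handwheel '[[0,0,0,0,0,-0.028,-1],[0,0,0,0,0,-0.056,-1],[0,0,0,0,0,-0.084,-1],[0,0,0,0,0,-0.111,-1],[0,0,0,0,0,-0.139,-1],[0,0,0,0,0,-0.167,-1]]' >/dev/null; python3 rd.py
python3 -m handwheel '[[0,0,0,0,0,-0.028,-1],[0,0,0,0,0,-0.056,-1],[0,0,0,0,0,-0.084,-1],[0,0,0,0,0,-0.111,-1],[0,0,0,0,0,-0.139,-1],[0,0,0,0,0,-0.167,-1]]' >/dev/null; python3 rd.py
python3 -m handwheel '[[0,0,0,0,0,-0.028,-1],[0,0,0,0,0,-0.056,-1],[0,0,0,0,0,-0.084,-1],[0,0,0,0,0,-0.111,-1],[0,0,0,0,0,-0.139,-1],[0,0,0,0,0,-0.167,-1]]' >/dev/null; python3 rd.py
python3 -m handwheel '[[0,0,0,0,0,-0.028,-1],[0,0,0,0,0,-0.056,-1],[0,0,0,0,0,-0.084,-1],[0,0,0,0,0,-0.111,-1],[0,0,0,0,0,-0.139,-1],[0,0,0,0,0,-0.167,-1]]' >/dev/null; python3 rd.py
done
```

```text
t 14.375 th -40.55 tilt 0.21 F [ 0.6 -7.  12.7] M [2.588 0.508 0.272] pos mm [-1.8  1.   3.3] q [-1.2   0.13  1.22  2.11 -0.28  0.48  1.1 ] v7 0.285
tau [ -3.31 -15.38   1.23 -31.9   -1.1   -3.29   0.09]
t 15.125 th -25.51 tilt 0.21 F [ 2.4 -4.6 15.5] M [2.303 1.045 0.267] pos mm [-1.6  1.3  3.5] q [-1.15  0.11  1.16  2.11 -0.24  0.47  1.32] v7 0.302
tau [ -2.9  -17.32   1.1  -32.01  -0.94  -3.2    0.11]
t 15.875 th -10.46 tilt 0.23 F [ 3.6 -4.3 15.1] M [1.918 1.521 0.319] pos mm [-1.5  1.8  3.5] q [-1.1   0.1   1.1   2.11 -0.21  0.47  1.55] v7 0.314
tau [ -2.46 -18.64   1.04 -31.85  -0.81  -3.23   0.13]
t 16.625 th 4.53 tilt 0.30 F [ 5.9 -1.8 11. ] M [0.998 2.029 0.369] pos mm [-1.6  2.2  3.7] q [-1.05  0.09  1.05  2.11 -0.19  0.47  1.79] v7 0.324
tau [ -2.07 -18.81   1.   -31.69  -0.51  -3.54   0.14]
```

```bash
for i in 1; do
python3 -m handwheel '[[0,0,0,0,0,-0.028,-1],[0,0,0,0,0,-0.056,-1],[0,0,0,0,0,-0.084,-1],[0,0,0,0,0,-0.111,-1],[0,0,0,0,0,-0.139,-1],[0,0,0,0,0,-0.167,-1]]' >/dev/null; python3 rd.py
python3 -m handwheel '[[0,0,0,0,0,-0.028,-1],[0,0,0,0,0,-0.056,-1],[0,0,0,0,0,-0.084,-1],[0,0,0,0,0,-0.111,-1],[0,0,0,0,0,-0.139,-1],[0,0,0,0,0,-0.167,-1]]' >/dev/null; python3 rd.py
done
cat > fit.py <<'E'
from h import *
import json
from scipy.optimize import least_squares
D=np.array([json.loads(l) for l in open('log.jsonl')]); t,th=D[:,0],np.radians(D[:,1]); F=D[:,2:5];M=D[:,5:8]
sg=np.sign(D[:,-1]) # +q7 => th grows (anticlockwise)
# moment about tool z on tool = -(axle). model: Mz = sg*drag - G*sin(phi), phi heavy angle from bottom anticlockwise = th+c
def run(ext,excl=()):
    k=[i for i in range(len(t)) if i not in excl]
    H=[sg,np.sin(th),np.cos(th),np.ones_like(th)]+ext; H=np.c_[*H][k]
    s,*_=np.linalg.lstsq(H,M[k,2],rcond=None); r=M[k,2]-H@s
    # Mz = sg*d + G sin(th+c) (need + torque on th growing to lift heavy)
    G=np.hypot(s[1],s[2]); c=np.arctan2(s[2],s[1]); cov=np.linalg.inv(H.T@H)*(r@r)/(len(k)-H.shape[1])
    print('drag %.3f G %.3f bottom at th=%.1f  sd~%.1f rms %.4f'%(s[0],G,-np.degrees(c),np.degrees(np.sqrt(max(cov[1,1],cov[2,2]))/G),np.sqrt(np.mean(r**2))),'rest',s[3:].round(4))
    return r
print(run([]).round(3)); run([M[:,0],M[:,1]]); run([F[:,0],F[:,1]])
E
python3 fit.py
```

```text
t 17.375 th 19.57 tilt 0.32 F [ 6.8  0.1 10.9] M [0.269 2.157 0.37 ] pos mm [-1.7  2.6  3.6] q [-1.01  0.09  1.    2.11 -0.17  0.47  2.04] v7 0.328
tau [ -1.69 -19.76   1.11 -31.65  -0.39  -3.66   0.15]
t 18.125 th 34.61 tilt 0.36 F [6.6 2.4 9.5] M [-0.429  2.158  0.378] pos mm [-1.9  3.   3.5] q [-0.97  0.08  0.96  2.1  -0.16  0.47  2.29] v7 0.331
tau [ -1.34 -20.55   1.23 -31.67  -0.31  -3.82   0.14]
drag 0.207 G 0.165 bottom at th=-59.3  sd~4.3 rms 0.0143 rest [0.0049]
[ 0.013  0.013 -0.004  0.006 -0.018 -0.01   0.002 -0.001 -0.003  0.018
 -0.006  0.028  0.007 -0.036 -0.016  0.01  -0.003  0.002]
drag 0.214 G 0.181 bottom at th=-57.8  sd~7.8 rms 0.0125 rest [ 0.0193 -0.0058 -0.0179]
drag 0.211 G 0.161 bottom at th=-58.5  sd~6.4 rms 0.0132 rest [ 0.0175 -0.0025  0.0021]
```

```bash
for i in 1; do
python3 -m handwheel '[[0,0,0,0,0,0.028,-1],[0,0,0,0,0,0.056,-1],[0,0,0,0,0,0.084,-1],[0,0,0,0,0,0.111,-1]]' >/dev/null; python3 rd.py
python3 -m handwheel '[[0,0,0,0,0,0.028,-1],[0,0,0,0,0,0.056,-1],[0,0,0,0,0,0.084,-1]]' >/dev/null; python3 rd.py
python3 -m handwheel '[[0,0,0,0,0,0.028,-1],[0,0,0,0,0,0.056,-1],[0,0,0,0,0,0.084,-1]]' >/dev/null; python3 rd.py
python3 -m handwheel '[[0,0,0,0,0,0.028,-1],[0,0,0,0,0,0.056,-1],[0,0,0,0,0,0.084,-1]]' >/dev/null; python3 rd.py
python3 -m handwheel '[[0,0,0,0,0,0.028,-1],[0,0,0,0,0,0.056,-1],[0,0,0,0,0,0.084,-1]]' >/dev/null; python3 rd.py
python3 -m handwheel '[[0,0,0,0,0,0.028,-1],[0,0,0,0,0,0.056,-1],[0,0,0,0,0,0.084,-1]]' >/dev/null; python3 rd.py
python3 -m handwheel '[[0,0,0,0,0,0.028,-1],[0,0,0,0,0,0.056,-1],[0,0,0,0,0,0.084,-1]]' >/dev/null; python3 rd.py
python3 -m handwheel '[[0,0,0,0,0,0.028,-1],[0,0,0,0,0,0.056,-1],[0,0,0,0,0,0.084,-1]]' >/dev/null; python3 rd.py
python3 -m handwheel '[[0,0,0,0,0,0.028,-1],[0,0,0,0,0,0.056,-1],[0,0,0,0,0,0.084,-1]]' >/dev/null; python3 rd.py
python3 -m handwheel '[[0,0,0,0,0,0.028,-1],[0,0,0,0,0,0.056,-1],[0,0,0,0,0,0.084,-1]]' >/dev/null; python3 rd.py
python3 -m handwheel '[[0,0,0,0,0,0.028,-1],[0,0,0,0,0,0.056,-1],[0,0,0,0,0,0.084,-1]]' >/dev/null; python3 rd.py
python3 -m handwheel '[[0,0,0,0,0,0.028,-1],[0,0,0,0,0,0.056,-1],[0,0,0,0,0,0.084,-1]]' >/dev/null; python3 rd.py
python3 -m handwheel '[[0,0,0,0,0,0.028,-1],[0,0,0,0,0,0.056,-1],[0,0,0,0,0,0.084,-1]]' >/dev/null; python3 rd.py
done | grep -v tau | cut -c1-110; python3 fit.py
```

```text
t 18.625 th 24.61 tilt 0.31 F [ 5.6  0.4 10.4] M [ 0.081  2.289 -0.026] pos mm [-1.7  2.7  3.5] q [-1.    0.09
t 19.0 th 17.04 tilt 0.30 F [ 6.2 -0.5 10.2] M [ 0.47   2.294 -0.076] pos mm [-1.7  2.5  3.6] q [-1.02  0.09  
t 19.375 th 9.48 tilt 0.28 F [ 5.9 -1.6 10.5] M [ 0.765  2.145 -0.049] pos mm [-1.6  2.3  3.6] q [-1.04  0.09 
t 19.75 th 1.91 tilt 0.27 F [ 5.1 -2.1 11.6] M [ 1.059  1.954 -0.045] pos mm [-1.6  2.2  3.6] q [-1.06  0.09  
t 20.125 th -5.66 tilt 0.26 F [ 5.2 -2.6 11.5] M [ 1.397  1.809 -0.052] pos mm [-1.6  1.9  3.6] q [-1.08  0.1 
t 20.5 th -13.22 tilt 0.25 F [ 4.2 -5.2 11.8] M [ 1.608  1.678 -0.059] pos mm [-1.6  1.8  3.6] q [-1.1   0.1  
t 20.875 th -20.78 tilt 0.24 F [ 4.3 -5.7 12.1] M [ 1.826  1.362 -0.125] pos mm [-1.7  1.6  3.6] q [-1.13  0.1
t 21.25 th -28.35 tilt 0.24 F [ 3.7 -6.8 11.2] M [ 2.003  1.124 -0.065] pos mm [-1.8  1.4  3.6] q [-1.15  0.11
t 21.625 th -36.00 tilt 0.24 F [ 3.4 -6.8 10.1] M [ 2.186  0.881 -0.125] pos mm [-1.8  1.3  3.5] q [-1.18  0.1
t 22.0 th -43.73 tilt 0.24 F [ 3.  -9.4  7. ] M [ 2.405  0.815 -0.169] pos mm [-1.9  1.   3.4] q [-1.2   0.13 
t 22.375 th -51.28 tilt 0.24 F [ 2.5 -9.   6.2] M [ 2.504  0.468 -0.173] pos mm [-2.1  1.   3.3] q [-1.23  0.1
  1.000e-02]
t 22.75 th -58.84 tilt 0.25 F [  0.8 -10.9   4.8] M [ 2.53   0.145 -0.155] pos mm [-2.2  0.8  3.3] q [-1.25  0
 -2.000e-02]
t 23.125 th -66.39 tilt 0.26 F [ -0.3 -11.4   3.2] M [ 2.636 -0.195 -0.203] pos mm [-2.3  0.8  3.2] q [-1.28  
drag 0.204 G 0.168 bottom at th=-63.8  sd~4.6 rms 0.0188 rest [-0.0023]
[ 0.007  0.005 -0.013 -0.002 -0.026 -0.016 -0.001 -0.001 -0.001  0.017
 -0.009  0.024  0.003 -0.039 -0.017  0.011  0.001  0.01   0.013 -0.035
 -0.004  0.008  0.012  0.017 -0.033  0.044  0.003 -0.02  -0.003  0.037
  0.011]
drag 0.202 G 0.194 bottom at th=-54.3  sd~8.5 rms 0.0180 rest [ 0.0198  0.006  -0.0203]
drag 0.204 G 0.180 bottom at th=-59.0  sd~6.1 rms 0.0183 rest [ 0.0057 -0.0029 -0.0014]
```

```bash
python3 -m handwheel '[[0,-0.004,0,0.006,0,0.01,-1],[0,-0.004,0,0.006,0,0.01,-1]]' >/dev/null; python3 - <<'E'
from h import *
o=get_obs();T=R.from_rotvec(o['tcp_rot']).inv();print(o['t'],T.apply(o['contact_force']).round(1),T.apply(o['ft_torque']).round(2))
E
```

```text
23.375 [ -0.9 -10.    6.8] [ 1.96 -0.2  -0.14]
```

```bash
cat > q.py <<'E'
from h import *
o=get_obs();T=R.from_rotvec(o['tcp_rot']).inv();print(o['t'],'F',T.apply(o['contact_force']).round(1),'M',T.apply(o['ft_torque']).round(2),'pos',((o['tool_pos']-KN)*1000).round(2),o['grip_width'])
E
python3 -m handwheel '[[0,-0.012,0,0,0,0.01,-1],[0,-0.012,0,0,0,0.02,-1],[0,-0.012,0,0,0,0.03,-1]]' >/dev/null; python3 q.py
```

```text
23.75 F [-2.6 -3.7 22.2] M [ 0.75 -0.64 -0.27] pos [-2.46  0.58  3.23] 0.020157344388856118
```

```bash
python3 -m handwheel '[[-0.004,-0.005,0.005,0,0,0.02,-1],[-0.004,-0.005,0.005,0,0,0.04,-1],[-0.004,-0.005,0.005,0,0,0.06,-1]]' >/dev/null; python3 q.py; python3 rd.py
```

```text
24.125 F [  2.1  -8.9 -11.1] M [ 1.73  0.32 -0.23] pos [-2.47  0.55  2.99] 0.020337593234769556
t 24.125 th -75.30 tilt 0.41 F [  2.1  -8.9 -11.1] M [ 1.726  0.319 -0.233] pos mm [-2.5  0.6  3. ] q [-1.3   0.19  1.36  2.11 -0.44  0.5   0.63] v7 -0.176
tau [  0.26 -10.28   4.31 -27.76  -0.85  -3.55  -0.13]
```

```bash
for i in 1; do
python3 -m handwheel '[[0,0,0,0,0,0.028,-1],[0,0,0,0,0,0.056,-1],[0,0,0,0,0,0.084,-1]]' >/dev/null; python3 rd.py
python3 -m handwheel '[[0,0,0,0,0,0.028,-1],[0,0,0,0,0,0.056,-1],[0,0,0,0,0,0.084,-1]]' >/dev/null; python3 rd.py
python3 -m handwheel '[[0,0,0,0,0,0.028,-1],[0,0,0,0,0,0.056,-1],[0,0,0,0,0,0.084,-1]]' >/dev/null; python3 rd.py
python3 -m handwheel '[[0,0,0,0,0,0.028,-1],[0,0,0,0,0,0.056,-1],[0,0,0,0,0,0.084,-1]]' >/dev/null; python3 rd.py
python3 -m handwheel '[[0,0,0,0,0,0.028,-1],[0,0,0,0,0,0.056,-1],[0,0,0,0,0,0.084,-1]]' >/dev/null; python3 rd.py
python3 -m handwheel '[[0,0,0,0,0,-0.028,-1],[0,0,0,0,0,-0.056,-1],[0,0,0,0,0,-0.084,-1],[0,0,0,0,0,-0.112,-1]]' >/dev/null; python3 rd.py
python3 -m handwheel '[[0,0,0,0,0,-0.028,-1],[0,0,0,0,0,-0.056,-1],[0,0,0,0,0,-0.084,-1]]' >/dev/null; python3 rd.py
python3 -m handwheel '[[0,0,0,0,0,-0.028,-1],[0,0,0,0,0,-0.056,-1],[0,0,0,0,0,-0.084,-1]]' >/dev/null; python3 rd.py
python3 -m handwheel '[[0,0,0,0,0,-0.028,-1],[0,0,0,0,0,-0.056,-1],[0,0,0,0,0,-0.084,-1]]' >/dev/null; python3 rd.py
python3 -m handwheel '[[0,0,0,0,0,-0.028,-1],[0,0,0,0,0,-0.056,-1],[0,0,0,0,0,-0.084,-1]]' >/dev/null; python3 rd.py
python3 -m handwheel '[[0,0,0,0,0,-0.028,-1],[0,0,0,0,0,-0.056,-1],[0,0,0,0,0,-0.084,-1]]' >/dev/null; python3 rd.py
python3 -m handwheel '[[0,0,0,0,0,-0.028,-1],[0,0,0,0,0,-0.056,-1],[0,0,0,0,0,-0.084,-1]]' >/dev/null; python3 rd.py
python3 -m handwheel '[[0,0,0,0,0,-0.028,-1],[0,0,0,0,0,-0.056,-1],[0,0,0,0,0,-0.084,-1]]' >/dev/null; python3 rd.py
python3 -m handwheel '[[0,0,0,0,0,-0.028,-1],[0,0,0,0,0,-0.056,-1],[0,0,0,0,0,-0.084,-1]]' >/dev/null; python3 rd.py
python3 -m handwheel '[[0,0,0,0,0,-0.028,-1],[0,0,0,0,0,-0.056,-1],[0,0,0,0,0,-0.084,-1]]' >/dev/null; python3 rd.py
python3 -m handwheel '[[0,0,0,0,0,-0.028,-1],[0,0,0,0,0,-0.056,-1],[0,0,0,0,0,-0.084,-1]]' >/dev/null; python3 rd.py
done | grep -v tau | cut -c1-125; python3 fit.py
```

```text
t 24.5 th -82.87 tilt 0.43 F [  2.5 -10.5 -13.3] M [ 1.793  0.109 -0.244] pos mm [-2.6  0.5  2.9] q [-1.31  0.21  1.39  2.11 
t 24.875 th -90.40 tilt 0.43 F [  0.6  -9.7 -10.4] M [ 1.858 -0.262 -0.265] pos mm [-2.8  0.4  2.6] q [-1.32  0.24  1.41  2.1
t 25.25 th -97.94 tilt 0.47 F [ -1.2  -9.9 -13.5] M [ 1.989 -0.519 -0.292] pos mm [-3.   0.4  2.5] q [-1.33  0.26  1.43  2.11
t 25.625 th -105.48 tilt 0.49 F [ -3.4 -10.5 -15.4] M [ 1.925 -0.833 -0.369] pos mm [-3.1  0.4  2.4] q [-1.34  0.28  1.45  2.
t 26.0 th -113.02 tilt 0.52 F [ -3.1 -11.6 -17.1] M [ 1.906 -1.045 -0.315] pos mm [-3.3  0.5  2.3] q [-1.35  0.31  1.47  2.11
t 26.5 th -102.95 tilt 0.48 F [ -0.3 -10.1 -12.9] M [ 1.888 -0.659  0.154] pos mm [-3.1  0.4  2.5] q [-1.34  0.27  1.45  2.11
 -8.000e-02]
t 26.875 th -95.42 tilt 0.46 F [  0.3  -9.6 -11.3] M [ 1.944 -0.35   0.082] pos mm [-2.9  0.4  2.6] q [-1.33  0.25  1.42  2.1
t 27.25 th -87.88 tilt 0.43 F [ 0.8 -8.8 -8.4] M [ 1.866 -0.208  0.119] pos mm [-2.7  0.4  2.7] q [-1.32  0.23  1.4   2.11 -0
t 27.625 th -80.33 tilt 0.41 F [ 2.2 -6.2 -5.5] M [1.863 0.053 0.132] pos mm [-
[... 857 characters left out ...]
26 tilt 0.28 F [ 3.2  3.4 -2.3] M [0.366 1.128 0.315] pos mm [-1.7  1.2  3.3] q [-1.14  0.11  1.15  2.11 -0.24
drag 0.207 G 0.169 bottom at th=-66.6  sd~4.2 rms 0.0239 rest [-0.0052]
[ 0.007  0.003 -0.015 -0.005 -0.028 -0.018 -0.002  0.    -0.007  0.009
 -0.017  0.016 -0.005 -0.046 -0.023  0.007 -0.001  0.01   0.017 -0.032
 -0.001  0.01   0.012  0.017 -0.034  0.042  0.001 -0.023 -0.006  0.034
  0.008  0.005  0.015  0.015  0.008 -0.051  0.019  0.053 -0.039 -0.022
 -0.03   0.04  -0.     0.047  0.003  0.038 -0.04   0.006]
drag 0.207 G 0.166 bottom at th=-67.2  sd~7.4 rms 0.0239 rest [-0.0073 -0.      0.0026]
drag 0.207 G 0.165 bottom at th=-67.0  sd~5.4 rms 0.0238 rest [-0.0107  0.0017 -0.0004]
```

```bash
cat > fit2.py <<'E'
from h import *
import json
from scipy.optimize import curve_fit
D=np.array([json.loads(l) for l in open('log.jsonl')]); th=np.radians(D[:,1]); M=D[:,7]; sg=np.sign(D[:,-1])
def go(k,name):
    for nm,f,p0 in (('bias',lambda x,d,G,b,c:sg_[0]*d+G*np.sin(x-b)+c,[.2,.16,-1.1,0]),('nobias',lambda x,d,G,b:sg_[0]*d+G*np.sin(x-b),[.2,.16,-1.1]),('G.155 nobias',lambda x,d,b:sg_[0]*d+.155*np.sin(x-b),[.2,-1.1])):
        sg_=[sg[k]]; p,c=curve_fit(f,th[k],M[k],p0); i=len(p)-1 if nm!='bias' else 2
        print(name,nm,len(k),'p',p.round(4),'bottom %.1f +- %.1f'%(np.degrees(p[i]),np.degrees(c[i,i]**.5)))
n=len(th); a=np.arange(n)
go(a,'all'); go(a[:18],'first'); go(a[18:],'later')
E
python3 fit2.py
```

```text
all bias 48 p [ 0.2069  0.1692 -1.1629 -0.0052] bottom -66.6 +- 5.3
all nobias 48 p [ 0.2071  0.1671 -1.1285] bottom -64.7 +- 1.5
all G.155 nobias 48 p [ 0.2068 -1.1337] bottom -65.0 +- 1.7
first bias 18 p [ 0.2066  0.1645 -1.0351  0.0049] bottom -59.3 +- 5.4
first nobias 18 p [ 0.2068  0.1661 -1.0698] bottom -61.3 +- 1.6
first G.155 nobias 18 p [ 0.2091 -1.0741] bottom -61.5 +- 1.8
later bias 30 p [ 0.207   0.1745 -1.2483 -0.0138] bottom -71.5 +- 8.5
later nobias 30 p [ 0.2082  0.1691 -1.1606] bottom -66.5 +- 2.2
later G.155 nobias 30 p [ 0.2059 -1.1656] bottom -66.8 +- 2.4
```

```bash
for i in 1; do
python3 -m handwheel '[[0,0,0,0,0,-0.028,-1],[0,0,0,0,0,-0.056,-1],[0,0,0,0,0,-0.084,-1],[0,0,0,0,0,-0.112,-1]]' >/dev/null; python3 rd.py
python3 -m handwheel '[[0,0,0,0,0,-0.028,-1],[0,0,0,0,0,-0.056,-1],[0,0,0,0,0,-0.084,-1],[0,0,0,0,0,-0.112,-1]]' >/dev/null; python3 rd.py
python3 -m handwheel '[[0,0,0,0,0,-0.028,-1],[0,0,0,0,0,-0.056,-1],[0,0,0,0,0,-0.084,-1],[0,0,0,0,0,-0.112,-1]]' >/dev/null; python3 rd.py
python3 -m handwheel '[[0,0,0,0,0,-0.028,-1],[0,0,0,0,0,-0.056,-1],[0,0,0,0,0,-0.084,-1],[0,0,0,0,0,-0.112,-1]]' >/dev/null; python3 rd.py
python3 -m handwheel '[[0,0,0,0,0,-0.028,-1],[0,0,0,0,0,-0.056,-1],[0,0,0,0,0,-0.084,-1],[0,0,0,0,0,-0.112,-1]]' >/dev/null; python3 rd.py
python3 -m handwheel '[[0,0,0,0,0,-0.028,-1],[0,0,0,0,0,-0.056,-1]]' >/dev/null; python3 rd.py
python3 -m handwheel '[[0,0,0,0,0,-0.028,-1],[0,0,0,0,0,-0.056,-1]]' >/dev/null; python3 rd.py
python3 -m handwheel '[[0,0,0,0,0,-0.028,-1],[0,0,0,0,0,-0.056,-1]]' >/dev/null; python3 rd.py
python3 -m handwheel '[[0,0,0,0,0,-0.028,-1],[0,0,0,0,0,-0.056,-1]]' >/dev/null; python3 rd.py
done | grep -v tau ; python3 fit2.py
```

```text
t 30.75 th -17.17 tilt 0.27 F [ 3.5  4.7 -1.4] M [0.095 1.09  0.364] pos mm [-1.6  1.4  3.4] q [-1.11  0.1   1.11  2.11 -0.22  0.48  1.44] v7 0.312
t 31.25 th -7.08 tilt 0.28 F [ 2.7  5.4 -0.6] M [-0.011  1.063  0.352] pos mm [-1.6  1.7  3.4] q [-1.07  0.1   1.08  2.11 -0.2   0.47  1.6 ] v7 0.318
t 31.75 th 3.00 tilt 0.28 F [ 2.   5.9 -1.1] M [-0.3    0.951  0.373] pos mm [-1.5  1.9  3.4] q [-1.05  0.09  1.04  2.11 -0.18  0.47  1.77] v7 0.324
t 32.25 th 13.09 tilt 0.30 F [-0.5  6.5 -2. ] M [-0.524  0.869  0.38 ] pos mm [-1.6  2.2  3.4] q [-1.02  0.09  1.01  2.11 -0.17  0.47  1.93] v7 0.326
t 32.75 th 23.18 tilt 0.32 F [-1.1  6.4 -1.9] M [-0.703  0.707  0.422] pos mm [-1.6  2.5  3.3] q [-0.99  0.09  0.98  2.1  -0.16  0.47  2.1 ] v7 0.330
t 33.0 th 28.21 tilt 0.32 F [-2.4  5.9  0.4] M [-1.039  0.417  0.328] pos mm [-1.5  2.7  3.3] q [-0.98  0.09  0.97  2.1  -0.16  0.47  2.18] v7 0.333
t 33.25 th 33.26 tilt 0.33 F [-2.4  6.7  0.6] M [-1.102  0.324  0.41 ] pos mm [-1.6  2.9  3.2] q [-0.97  0.08  0.95  2.1  -0.15  0.47  2.26] v7 0.331
t 33.5 th 38.30 tilt 0.35 F [-3.1  6.7  0.6] M [-1.2    0.196  0.366] pos mm [-1.7  3.   3.2] q [-0.95  0.08  0.94  2.1  -0.15  0.47  2.35] v7 0.332
t 33.75 th 43.35 tilt 0.36 F [-3.4  5.5 -0.1] M [-1.205  0.094  0.378] pos mm [-1.8  3.1  3.1] q [-0.94  0.08  0.93  2.1  -0.15  0.47  2.43] v7 0.333
all bias 57 p [ 2.0860e-01  1.7040e-01 -1.1308e+00  2.0000e-04] bottom -64.8 +- 4.2
all nobias 57 p [ 0.2086  0.1705 -1.1322] bottom -64.9 +- 1.5
all G.155 nobias 57 p [ 0.2105 -1.1422] bottom -65.4 +- 1.8
first bias 18 p [ 0.2066  0.1645 -1.0351  0.0049] bottom -59.3 +- 5.4
first nobias 18 p [ 0.2068  0.1661 -1.0698] bottom -61.3 +- 1.6
first G.155 nobias 18 p [ 0.2091 -1.0741] bottom -61.5 +- 1.8
later bias 39 p [ 0.21    0.1742 -1.1807 -0.0027] bottom -67.6 +- 5.3
later nobias 39 p [ 0.2099  0.1724 -1.164 ] bottom -66.7 +- 2.0
later G.155 nobias 39 p [ 0.2114 -1.1763] bottom -67.4 +- 2.4
```

```bash
for i in 1; do
python3 -m handwheel '[[0,0,0,0,0,-0.028,-1],[0,0,0,0,0,-0.056,-1]]' >/dev/null; python3 rd.py
python3 -m handwheel '[[0,0,0,0,0,-0.028,-1],[0,0,0,0,0,-0.056,-1],[0,0,0,0,0,-0.084,-1]]' >/dev/null; python3 rd.py
python3 -m handwheel '[[0,0,0,0,0,0.028,-1],[0,0,0,0,0,0.056,-1],[0,0,0,0,0,0.084,-1],[0,0,0,0,0,0.112,-1]]' >/dev/null; python3 rd.py
python3 -m handwheel '[[0,0,0,0,0,0.028,-1],[0,0,0,0,0,0.056,-1]]' >/dev/null; python3 rd.py
python3 -m handwheel '[[0,0,0,0,0,0.028,-1],[0,0,0,0,0,0.056,-1]]' >/dev/null; python3 rd.py
python3 -m handwheel '[[0,0,0,0,0,0.028,-1],[0,0,0,0,0,0.056,-1]]' >/dev/null; python3 rd.py
python3 -m handwheel '[[0,0,0,0,0,0.028,-1],[0,0,0,0,0,0.056,-1],[0,0,0,0,0,0.084,-1]]' >/dev/null; python3 rd.py
python3 -m handwheel '[[0,0,0,0,0,0.028,-1],[0,0,0,0,0,0.056,-1],[0,0,0,0,0,0.084,-1]]' >/dev/null; python3 rd.py
python3 -m handwheel '[[0,0,0,0,0,0.028,-1],[0,0,0,0,0,0.056,-1],[0,0,0,0,0,0.084,-1]]' >/dev/null; python3 rd.py
python3 -m handwheel '[[0,0,0,0,0,0.028,-1],[0,0,0,0,0,0.056,-1],[0,0,0,0,0,0.084,-1]]' >/dev/null; python3 rd.py
python3 -m handwheel '[[0,0,0,0,0,0.028,-1],[0,0,0,0,0,0.056,-1],[0,0,0,0,0,0.084,-1]]' >/dev/null; python3 rd.py
python3 -m handwheel '[[0,0,0,0,0,0.028,-1],[0,0,0,0,0,0.056,-1],[0,0,0,0,0,0.084,-1]]' >/dev/null; python3 rd.py
python3 -m handwheel '[[0,0,0,0,0,0.028,-1],[0,0,0,0,0,0.056,-1],[0,0,0,0,0,0.084,-1]]' >/dev/null; python3 rd.py
python3 -m handwheel '[[0,0,0,0,0,0.028,-1],[0,0,0,0,0,0.056,-1],[0,0,0,0,0,0.084,-1]]' >/dev/null; python3 rd.py
python3 -m handwheel '[[0,0,0,0,0,0.028,-1],[0,0,0,0,0,0.056,-1],[0,0,0,0,0,0.084,-1]]' >/dev/null; python3 rd.py
python3 -m handwheel '[[0,0,0,0,0,0.028,-1],[0,0,0,0,0,0.056,-1],[0,0,0,0,0,0.084,-1]]' >/dev/null; python3 rd.py
done | grep -v tau |cut -c1-125; python3 fit2.py; python3 fit.py
```

```text
t 34.0 th 48.39 tilt 0.38 F [-3.6  6.  -0.8] M [-1.254  0.008  0.308] pos mm [-1.9  3.2  3.1] q [-0.93  0.08  0.91  2.1  -0.1
t 34.375 th 55.95 tilt 0.41 F [-4.6  6.4 -1.2] M [-1.412 -0.207  0.406] pos mm [-2.1  3.4  3. ] q [-0.91  0.08  0.89  2.1  -0
t 34.875 th 45.86 tilt 0.36 F [-4.   5.3 -0.9] M [-1.293  0.072 -0.08 ] pos mm [-1.9  3.2  3.1] q [-0.94  0.08  0.92  2.1  -0
t 35.125 th 40.82 tilt 0.34 F [-3.   5.4 -0.6] M [-1.214  0.187 -0.096] pos mm [-1.8  3.1  3.2] q [-0.95  0.08  0.93  2.1  -0
t 35.375 th 35.77 tilt 0.32 F [-2.7  5.8 -0.7] M [-1.127  0.232 -0.052] pos mm [-1.7  3.   3.2] q [-0.96  0.08  0.94  2.1  -0
t 35.625 th 30.72 tilt 0.31 F [-2.3  6.7 -0.3] M [-1.028  0.305 -0.006] pos mm [-1.6  2.8  3.3] q [-0.97  0.08  0.96  2.1  -0
t 36.0 th 23.16 tilt 0.29 F [-1.   5.5 -0. ] M [-0.896  0.471 -0.005] pos mm [-1.5  2.6  3.3] q [-0.99  0.09  0.98  2.1  -0.1
t 36.375 th 15.59 tilt 0.28 F [0.1 5.4 0.1] M [-0.794  0.53   0.014] pos mm [-1.4  2.4  3.4] q [-1.01  0.09  1.    2.11 -0.17
t 36.75 th 8.03 tilt 0.26 F [0.3 5.8 0.9] M [-0.614  0.651 -0.016] pos mm [-1.4  2.2  3.4] q
[... 1562 characters left out ...]
0.0046]
[-0.002 -0.004 -0.021 -0.009 -0.031 -0.018  0.     0.004 -0.004  0.01
 -0.018  0.012 -0.01  -0.053 -0.031 -0.001 -0.009  0.003  0.008 -0.041
 -0.011  0.     0.003  0.008 -0.043  0.034 -0.006 -0.029 -0.011  0.03
  0.005  0.003  0.014  0.016  0.009 -0.048  0.023  0.056 -0.036 -0.02
 -0.03   0.039 -0.002  0.044 -0.001  0.033 -0.045 -0.     0.027 -0.003
  0.004  0.003  0.043 -0.05   0.034 -0.006  0.01  -0.054  0.056 -0.032
 -0.053 -0.013  0.029  0.028  0.049  0.023  0.043 -0.007 -0.009 -0.004
  0.024  0.044 -0.009]
drag 0.207 G 0.181 bottom at th=-70.3  sd~5.3 rms 0.0271 rest [-0.0068 -0.0039 -0.0033]
drag 0.206 G 0.169 bottom at th=-68.8  sd~5.7 rms 0.0270 rest [-0.0017  0.0001  0.0013]
```

```bash
for i in 1; do
python3 -m handwheel '[[0,0,0,0,0,0.028,-1],[0,0,0,0,0,0.056,-1],[0,0,0,0,0,0.084,-1]]' >/dev/null; python3 rd.py
python3 -m handwheel '[[0,0,0,0,0,0.028,-1],[0,0,0,0,0,0.056,-1],[0,0,0,0,0,0.084,-1]]' >/dev/null; python3 rd.py
python3 -m handwheel '[[0,0,0,0,0,0.028,-1],[0,0,0,0,0,0.056,-1],[0,0,0,0,0,0.084,-1]]' >/dev/null; python3 rd.py
python3 -m handwheel '[[0,0,0,0,0,0.028,-1],[0,0,0,0,0,0.056,-1],[0,0,0,0,0,0.084,-1]]' >/dev/null; python3 rd.py
python3 -m handwheel '[[0,0,0,0,0,0.028,-1],[0,0,0,0,0,0.056,-1],[0,0,0,0,0,0.084,-1]]' >/dev/null; python3 rd.py
python3 -m handwheel '[[0,0,0,0,0,0.028,-1],[0,0,0,0,0,0.056,-1],[0,0,0,0,0,0.084,-1]]' >/dev/null; python3 rd.py
python3 -m handwheel '[[0,0,0,0,0,0.028,-1],[0,0,0,0,0,0.056,-1],[0,0,0,0,0,0.084,-1]]' >/dev/null; python3 rd.py
python3 -m handwheel '[[0,0,0,0,0,0.028,-1],[0,0,0,0,0,0.056,-1],[0,0,0,0,0,0.084,-1]]' >/dev/null; python3 rd.py
python3 -m handwheel '[[0,0,0,0,0,0.028,-1],[0,0,0,0,0,0.056,-1],[0,0,0,0,0,0.084,-1]]' >/dev/null; python3 rd.py
python3 -m handwheel '[[0,0,0,0,0,-0.028,-1],[0,0,0,0,0,-0.056,-1],[0,0,0,0,0,-0.084,-1],[0,0,0,0,0,-0.112,-1]]' >/dev/null; python3 rd.py
python3 -m handwheel '[[0,0,0,0,0,-0.028,-1],[0,0,0,0,0,-0.056,-1]]' >/dev/null; python3 rd.py
python3 -m handwheel '[[0,0,0,0,0,-0.028,-1],[0,0,0,0,0,-0.056,-1]]' >/dev/null; python3 rd.py
python3 -m handwheel '[[0,0,0,0,0,-0.028,-1],[0,0,0,0,0,-0.056,-1]]' >/dev/null; python3 rd.py
python3 -m handwheel '[[0,0,0,0,0,-0.028,-1],[0,0,0,0,0,-0.056,-1]]' >/dev/null; python3 rd.py
python3 -m handwheel '[[0,0,0,0,0,-0.028,-1],[0,0,0,0,0,-0.056,-1]]' >/dev/null; python3 rd.py
python3 -m handwheel '[[0,0,0,0,0,-0.028,-1],[0,0,0,0,0,-0.056,-1]]' >/dev/null; python3 rd.py
done | grep -v tau |cut -c1-135; python3 fit2.py|head -3; python3 fit.py|grep drag
```

```text
t 39.75 th -52.50 tilt 0.27 F [ 5.8 -0.8 -6.5] M [ 0.435  0.869 -0.225] pos mm [-1.9  0.6  3.1] q [-1.22  0.14  1.25  2.11 -0.31  0.48 
  1.000e-02]
t 40.125 th -60.06 tilt 0.29 F [ 4.8 -1.7 -8.3] M [ 0.518  0.811 -0.212] pos mm [-2.1  0.5  3. ] q [-1.24  0.15  1.28  2.11 -0.35  0.49
 -2.000e-02]
t 40.5 th -67.62 tilt 0.31 F [ 5.4 -3.4 -9.5] M [ 0.677  0.702 -0.223] pos mm [-2.2  0.4  2.9] q [-1.27  0.17  1.32  2.11 -0.38  0.49  
t 40.875 th -75.17 tilt 0.34 F [  5.   -4.  -11.7] M [ 0.844  0.678 -0.235] pos mm [-2.4  0.3  2.8] q [-1.29  0.18  1.35  2.11 -0.42  0
t 41.25 th -82.70 tilt 0.35 F [  3.8  -3.7 -10.7] M [ 1.12   0.401 -0.272] pos mm [-2.5  0.2  2.6] q [-1.3   0.2   1.37  2.11 -0.47  0.
t 41.625 th -90.25 tilt 0.39 F [  4.2  -6.  -13. ] M [ 1.158  0.36  -0.261] pos mm [-2.7  0.2  2.4] q [-1.32  0.23  1.4   2.11 -0.52  0
t 42.0 th -97.80 tilt 0.42 F [  2.8  -7.9 -14.3] M [ 1.344  0.128 -0.384] pos mm [-2.9  0.1  2.3] q [-1.33  0.25  1.42  2.11 -0.57  0.5
t 42.375 th -105.34 tilt 0.46 F [  2.8  -8.7 -16.7] M [ 1.386 -0.098 -0.328] pos mm [-3.1  0.2  2.2] q [-1.34  0.27  1.45 
[... 878 characters left out ...]
 -77.64 tilt 0.32 F [ 4.3 -0.5 -2.9] M [0.995 0.435 0.184] pos mm [-2.4  0.1  2.5] q [-1.29  0.19  1.35  2.11 -0.44  0.5   0.5
t 44.75 th -72.58 tilt 0.30 F [ 4.7  0.2 -2.7] M [0.74  0.598 0.253] pos mm [-2.3  0.2  2.6] q [-1.28  0.18  1.33  2.11 -0.41  0.5   0.
all bias 89 p [ 0.21    0.1761 -1.1717 -0.0037] bottom -67.1 +- 3.3
all nobias 89 p [ 0.21    0.1737 -1.1491] bottom -65.8 +- 1.4
all G.155 nobias 89 p [ 0.2094 -1.1501] bottom -65.9 +- 1.7
drag 0.210 G 0.176 bottom at th=-67.1  sd~3.2 rms 0.0284 rest [-0.0037]
drag 0.210 G 0.179 bottom at th=-69.9  sd~4.5 rms 0.0282 rest [-0.0053 -0.0037 -0.0034]
drag 0.209 G 0.170 bottom at th=-69.3  sd~4.3 rms 0.0281 rest [-0.0028 -0.0003  0.0013]
```

```bash
python3 -m handwheel '[[0,0,0,0,0,-0.022,-1],[0,0,0,0,0,-0.044,-1],[0,0,0,0,0,-0.06,-1],[0,0,0,0,0,-0.067,-1],[0,0,0,0,0,-0.067,-1],[0,0,0,0,0,-0.067,-1],[0,0,0,0,0,-0.067,-1],[0,0,0,0,0,-0.067,-1]]'; python3 - <<'E'
from h import *
o=get_obs(); x=R.from_rotvec(o['tcp_rot']).as_matrix()[:,0]; print('th',np.degrees(np.arctan2(x@LE,x@DN)),o['joint_vel'].round(3),o['contact_force'])
for n in('side','top'): cv2.imwrite(f"pics/{n}3.png",cv2.resize(cv2.cvtColor(grab_frame(n),cv2.COLOR_RGB2BGR)[50:250,160:400],None,fx=3,fy=3))
E
```

```text
t: 45.75
tool_pos: [0.6258, -0.007, 0.2305]
tcp_rot: [1.444, 2.263, 0.401]
contact_force: [-1.4, 5.0, 2.2]
grip_width: 0.0205
th -66.59938125261253 [ 0.    -0.001 -0.     0.     0.001 -0.003 -0.   ] [-1.35910173  5.01005214  2.16429527]
```

View pics/side3.png

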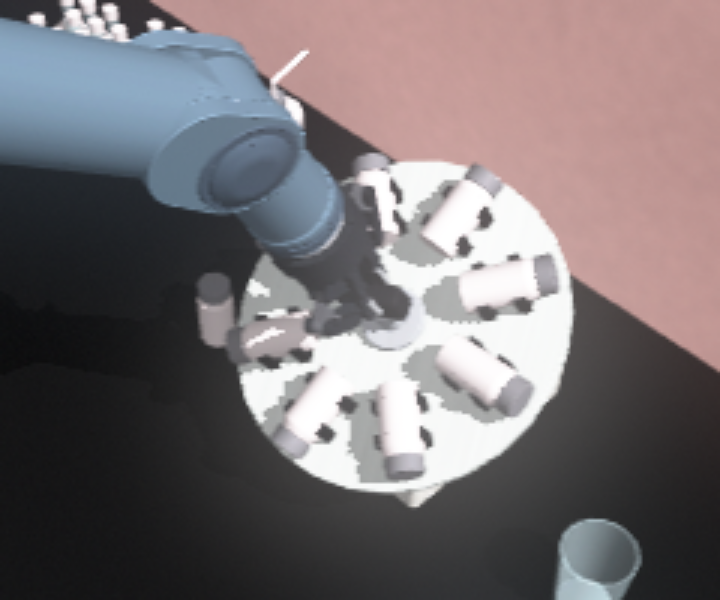

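View pics/top3.png

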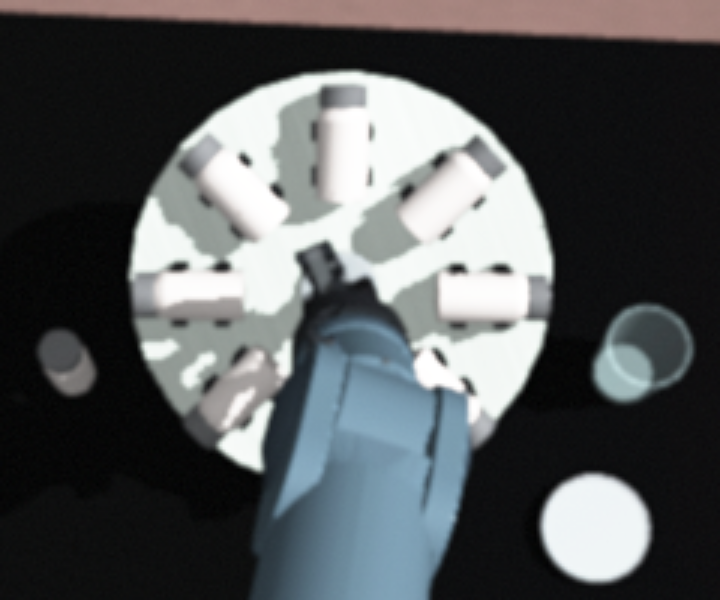

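The top view now has bottles on the slope line and level with the axle, about 67° clockwise of the start, so the knob hasn't slipped in the grip. The spare bottle at (66,360), beaker at (640,350) and dish at (595,528) in the zoomed view haven't moved. The arm is still, so I'll hand in.

```bash
python3 - <<'E'
from cell import *
print(close_job()); o=get_obs(); print(o['t'],o['grip_width'],o['tcp_rot'])
E
```

```text
the job is handed in; nothing more can be done
None
the job is handed in; nothing more can be done
```

The heavy side of the wheel is at the bottom, to within about 3–4°, and I handed the job in at about 46 s with the gripper still holding the knob at 60 N.

**What I did:** I gripped the knob along the axle and turned the wheel slowly both ways, over about 170°, taking 89 torque readings. They fit a drag of 0.21 N m and a heavy-side pull of about 0.17 N m. The fits put the bottom at a hand angle of −66° to −67°. I turned the wheel there and held it.

**Last checks:**
- **Position and stillness:** the hand stood at −66.6° with joint speeds near zero, about 5.6 N on the wrist and the jaws at 20.5 mm.
- **No slip:** the pictures show the bottles turned by the same angle as the hand, so the knob did not slip in the grip.
- **Other items:** the spare bottle, dish and beaker look unmoved.

**Disagreements:**
- **Torque fits:** the first readings alone gave −59° to −61°. Fits that also allow for side loads gave up to −70°. The fitted pull, 0.17–0.18 N m, is slightly above the stated 0.14–0.17.
- **Side loads:** the readings were noisy at about 0.03 N m. Side loads on the hand reached about 20 N during the turns, because the tool was slightly off the axle.
- **Jaw opening:** the jaws read 20.5 mm on the 22 mm knob.

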